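Pack the cast boxes for the dental laboratory, heavy ones lowest

ROBOT

A 6-joint arm with a two-finger parallel gripper is mounted at the origin on the work surface. World frame = base frame: x ahead of the robot, y to its left, z up, the work surface at z = 0. Lengths are in m, angles in degrees, forces in N, time in s.
With the tool pointing down it reaches from about 0.4 to 0.825 m from the base axis. Payload 7 kg.
Tool frame: the origin (TCP) lies between the finger pads; the fingertips stand 19 mm ahead of it and the grasp point (between the pads) is the TCP; z points along the fingers, y is the line along which they close (so a half turn about z gives the same grasp; the last joint's range is limited). The gripper opens to 88 mm and grips with 3 to 60 N. Pads are 19 mm wide; open, the fingers measure 130 mm over their backs; the gripper's body (78 mm by 193 mm) begins 47 mm behind the grasp point.
Start: joints at [-59.066, 20.546, 0.682, 0, -70.136, -16.507], TCP at [0.168, -0.654, 0.246] pointing down, gripper open.
Joint ranges: [-176.03, 176.03], [-82.01, 121.73], [-58.28, 71.71], [-173.87, 95.51], [-174.79, -0.11], [-173.66, 173.66]. Speed limits (degrees/s): [136.94, 136.94, 172.46, 180, 180, 180].

INTERFACE

Orientations are given as [roll, pitch, yaw] about the fixed x, y, z axes, in that order (R = Rz(yaw) Ry(pitch) Rx(roll)).
In Python, from plant import get_obs, snapshot, close_job, spot_in, spot_point gives the robot as it stands.
- The arm moves only by the tool play_rows, never from a script. Its argument "plan" is a list of rows, each a list of 6 numbers: the shift along the tool's x, y, z in cm, then the turn, a rotation vector about the tool's x, y, z in degrees. A call has 1 to 20 rows; each row shifts and turns the commanded pose from where the row before left it, along the tool's axes as they then stand; what a row does not reach is not made up. A row lasts 1/12 s, in which the tool goes at most 41.7 mm and 7.16 degrees, less where a joint would pass 70% of its speed; a pose out of reach is approached as far as the arm can. A call is refused whole if a number of a shift passes 4.17 or a number of a turn 7.16, either way. A call with a gripper value outside its range is refused whole. "grip" is the finger opening in cm, from 0 to 8.76, set as the call begins (left out, the last holds). The fingers move at their own pace and stop on an object; the grip force is fixed at half the most. Time passes only in rows, so rows that do not move let the fingers close. It gives the time, the measured TCP pose, the force, the opening and the grip force at its end, in the units of the state.
- get_obs(): the state, without advancing time (a new reading comes with each control period).
- snapshot(name): name is "scene" or "side" or "wrist"; returns a dict with "frame" (420x560x3 uint8, red, green, blue), "fx", "fy", "cx", "cy" (pixels), "k1" (the pictures are not rectified: a ray, as slopes to the right and down, at radius r is drawn at 1 + k1 r^2 times it, then the intrinsics apply), "position" and "attitude" of the camera in the world. Camera axes: x right, y down, z forward; pixel columns grow to the right and rows downward; lengths in m; the calibration is good to about 2 mm. A picture is of the moment at which its call begins. There is no depth.
- close_job(): hands the job in; it is judged then, once.
Trained networks look in the newest picture that a camera, given by its name, has taken for a name from the list of things; names that differ only in an ending like _2 or _b are one class to them, and where a whole thing is asked for, a point or a joint stands for the part that bears it (a point fixed in the world has none). Each returns a list of dicts, best first, with "score" (0 to 1); they miss things now and then, are a little off and sometimes report something else, mostly with a low value. They report only what shows in the picture. A call takes as long as a camera call. They do not tell look-alikes from the thing itself.
- spot_in(camera, thing): "position" ([x, y, z] in m, in world coordinates, good to about 4 mm: the middle of the surface that is visible of it).
- spot_point(camera, thing): "position" ([x, y, z] in m, in world coordinates, good to about 4 mm: a listed point, or the origin of a listed thing).
The state is a dict: "clock": time; "joint_pos": joint angles; "qvel": joint speeds; "tau": joint torques, N m; "tool_pos": TCP position; "orientation": TCP orientation; "force": force on the tool from outside, world axes, zero at the start; "moment": the same for the moment, N m; "opening": finger opening in m; "gripper_force": force on a finger pad.
Only numpy, scipy, OpenCV 4.12 (cv2) and the standard library are available. Lean on these libraries where they do the work, as an engineer would, in place of code of your own. Each camera call takes 0.05 s, during which the arm holds its last target. There are 200 camera calls.

TASK

Pack the three white cast boxes into the blue courier tote, heavy ones lowest: they look alike, but two hold heavy stone casts and one holds only light plastic retainers, so feel the weight of each as you lift it. Lay the two heavy boxes end to end, flat on the tote's floor and in line with its length, then set the light one flat on top of them in the middle, across the joint and the same way round. Do not tip a box onto its side, lower them in rather than dropping them, and leave the other things on the counter alone.

Things in the scene. Friction and masses are not known exactly. Their poses are not given: they have to be found in the camera images.
- box_a_center (a point): one of three white board cast boxes that look exactly alike: closed, 120 mm long (own x), 66 mm wide (own y), 36 mm tall, green sticker on top. The point is the centre of the box, half-way up (18 mm above its underside). The contents cannot be seen: two of the three boxes (any two, changing each time) hold stone casts and weigh 0.46 to 0.55 kg, the third holds plastic retainers and weighs about 0.11 kg.
- box_b_center (a point): one of three white board cast boxes that look exactly alike: closed, 120 mm long (own x), 66 mm wide (own y), 36 mm tall, green sticker on top. The point is the centre of the box, half-way up (18 mm above its underside). The contents cannot be seen: two of the three boxes (any two, changing each time) hold stone casts and weigh 0.46 to 0.55 kg, the third holds plastic retainers and weighs about 0.11 kg.
- box_c_center (a point): one of three white board cast boxes that look exactly alike: closed, 120 mm long (own x), 66 mm wide (own y), 36 mm tall, green sticker on top. The point is the centre of the box, half-way up (18 mm above its underside). The contents cannot be seen: two of the three boxes (any two, changing each time) hold stone casts and weigh 0.46 to 0.55 kg, the third holds plastic retainers and weighs about 0.11 kg.
- tote: open blue plastic courier tote, loose, 0.7 kg. Inside 264 mm long (own x) by 140 mm wide (own y), walls 4 mm, floor 5 mm thick; the two long side walls are 62 mm high, the two end walls 80 mm high with a grip rim 12 mm wide outside. Origin: centre of its underside. A box lying on its floor has its centre 23 mm above the origin, one lying on top of another 59 mm.
- pen_pot: purple square pot with pens, 75 x 75 mm, 125 mm tall with the pens; origin at the centre of its underside. Leave alone.
- loose_cast: yellow stone dental cast with its arch of teeth, standing loose, about 65 x 62 x 31 mm; origin at the centre of its underside. Leave alone.
- micromotor: white and blue micromotor control unit with a steel handpiece lying on top along its y (it sticks out 30 mm past the +y side), body 110 x 120 mm, 95 mm tall in all; origin at the centre of its underside. Leave alone.
Things that resemble listed ones, but are neither listed nor needed, are in the scene too. Leave any orange or purple look-alike of the part that bears box_c_center alone.

How it is judged:
By the outcome, as a careful person would: the job done as asked, in the order asked, and still so for the second after the job is handed in, with the robot touching nothing.
It also fails if it takes over 72 s, if anything falls off the work surface, if the arm or the gripper's body presses on something with over 40 N, if the wrist force passes 120 N, or if a joint passes its speed limit or range.

## Working session

There is one attempt and no reset: what is moved stays moved. The work goes in short steps, Python scripts to look and compute and a tool call to move; the robot and the scene stay as the last step left them, time stands still between calls to the robot, and variables do not carry over. Pictures are saved under pics/ and viewed, at most 10 in all, crops included, and the job is handed in when it is done.

Besides the shell and the picture viewer there is one more tool, called after "Emit:" as name([rows], argument=value, ...), one row to a line, values as JSON. play_rows: Moves the arm, as the interface text tells. Its arguments: {"type":"object","properties":{"plan":{"type":"array","items":{"type":"array","items":{"type":"number"}}},"grip":{"type":"number"}},"required":["plan"]}

```bash
mkdir -p pics; ls; python3 - <<'E'
from plant import *
import cv2,numpy as np
o=get_obs();print(o)
for c in ["scene","side"]:
    s=snapshot(c);cv2.imwrite(f"pics/{c}0.png",s["frame"][:,:,::-1])
    print({k:v for k,v in s.items() if k!="frame"})
    for t in ["box_a_center","tote","pen_pot","loose_cast","micromotor"]:
        print(c,t,[(np.round(d["position"],3).tolist(),round(d["score"],2)) for d in spot_point(c,t)])
E
```

```text
pics
{'clock': 0.0, 'joint_pos': array([-5.90674541e+01,  2.05932727e+01,  6.33998284e-01, -2.02974169e-02,
       -7.01366919e+01, -1.65075708e+01]), 'qvel': array([ 0.03906695,  0.03874523, -0.00697667,  0.10111254,  0.08086117,
        0.02581767]), 'tau': array([ 5.15685842e-04, -5.82707334e+01,  2.93053633e+01,  6.99657887e+00,
        6.85199499e-03, -1.77102997e-04]), 'tool_pos': array([ 0.16802015, -0.65327792,  0.24460308]), 'orientation': array([ 1.79902567e+02, -8.97648363e-03, -1.65581930e+02]), 'force': array([-0.25975047,  0.00097597,  0.71197312]), 'moment': array([ 0.03024022, -0.02743718,  0.01936973]), 'gripper_force': 0.0, 'opening': 0.08792035223897714}
{'fx': 454.37903942650894, 'fy': 454.37903942650894, 'cx': 270.49697806901304, 'cy': 204.42455553665317, 'k1': -0.15351058238642173, 'position': array([1.35170056, 0.33578061, 0.81461503]), 'attitude': array([-132.22501868,    0.52165765,  114.46014426])}
scene box_a_center [([0.531, -0.383, 0.017], 0.57)]
scene tote [([0.519, 0.293, 0.0], 0.82), ([0.693, -0.357, -0.0], 0.72)]
scene pen_pot [([0.719, -0.012, 0.003], 0.85)]
scene loose_cast [([0.691, -0.359, -0.0], 0.63)]
scene micromotor [([0.744, -0.18, 0.0], 0.78)]
{'fx': 518.2450694146285, 'fy': 518.2450694146285, 'cx': 278.92189085116337, 'cy': 212.0388901318601, 'k1': -0.0845981376213938, 'position': array([0.36688265, 0.60453086, 0.84289317]), 'attitude': array([-138.82053304,   -0.63648415, -162.61018717])}
side box_a_center [([0.532, -0.386, 0.014], 0.73)]
side tote [([0.521, 0.294, 0.0], 0.63)]
side pen_pot [([0.715, -0.015, -0.001], 0.85)]
side loose_cast [([0.687, -0.361, -0.0], 0.89), ([0.501, -0.233, 0.022], 0.42)]
side micromotor [([0.746, -0.184, -0.002], 0.91)]
```

View pics/scene0.png

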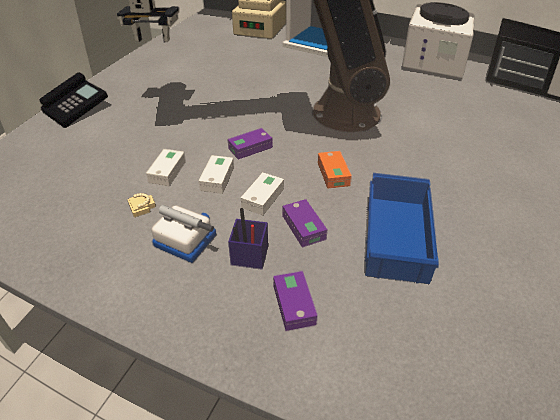

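View pics/side0.png

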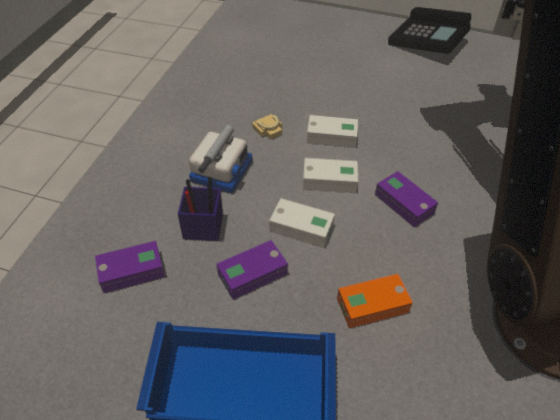

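The scene picture shows the white boxes at about (167,167), (216,173) and (262,192), and the tote at (401,230). The cast is at (141,204) and the decoys are purple and orange. In the side picture the white boxes are at (332,130), (330,174) and (302,222). I'll fit the box and tote outlines next.

```bash
cat > h.py <<'E'
import numpy as np,cv2
from scipy.spatial.transform import Rotation as Ro
from scipy.optimize import minimize
from plant import *
def proj(s,P):
    R=Ro.from_euler('xyz',s["attitude"],degrees=True).as_matrix()
    q=(np.asarray(P,float)-s["position"])@R
    a=q[:,:2]/q[:,2:]; a=a*(1+s["k1"]*(a**2).sum(1,keepdims=True))
    return a*[s["fx"],s["fy"]]+[s["cx"],s["cy"]]
def corners(p,l,w,z0,z1):
    c,sn=np.cos(p[2]),np.sin(p[2])
    return np.array([[p[0]+c*a*l/2-sn*b*w/2,p[1]+sn*a*l/2+c*b*w/2,z] for z in(z0,z1) for a in(-1,1) for b in(-1,1)])
BOX=[(.12,.066,0,.036)]
TOTE=[(.272,.148,0,.062),(.272,.148,0,.080),(.296,.148,.072,.080)]
def hullpts(p,parts): return np.vstack([corners(p,*q) for q in parts])
def render(s,p,parts,shape):
    m=np.zeros(shape,np.float32)
    h=cv2.convexHull(proj(s,hullpts(p,parts)).astype(np.float32))
    cv2.fillConvexPoly(m,np.round(h*16).astype(np.int32),1,cv2.LINE_AA,4)
    return m
def fit(views,p0,parts):
    def cost(p):
        c=0
        for s,m in views:
            r=render(s,p,parts,m.shape); c+=1-np.minimum(r,m).sum()/(np.maximum(r,m).sum()+1e-9)
        return c/len(views)
    best=None
    for dy in (-.3,0,.3):
        x0=np.array(p0)+[0,0,dy]
        r=minimize(cost,x0,method='Nelder-Mead',options=dict(initial_simplex=x0+np.array([[0,0,0],[.015,0,0],[0,.015,0],[0,0,.2]]),xatol=1e-4,fatol=1e-4))
        if best is None or r.fun<best.fun: best=r
    return best.x,best.fun
def mask(s,kind):
    h=cv2.cvtColor(s["frame"],cv2.COLOR_RGB2HSV); H,S,V=[h[...,i].astype(int) for i in range(3)]
    if kind=="white": m=((S<50)&(V>150))|((H>40)&(H<85)&(S>50))
    else: m=(H>98)&(H<120)&(S>110)
    return m.astype(np.uint8)
def blob(m,uv):
    n,l,st,ce=cv2.connectedComponentsWithStats(m)
    ok=[i for i in range(1,n) if st[i,4]>150]
    i=min(ok,key=lambda i:np.hypot(*(ce[i]-uv)))
    b=(l==i).astype(np.uint8)
    c,_=cv2.findContours(b,cv2.RETR_EXTERNAL,cv2.CHAIN_APPROX_NONE)
    o=np.zeros(m.shape,np.float32); cv2.drawContours(o,c,-1,1,-1); return o,st[i]
E
python3 - <<'E'
from h import *
S={c:snapshot(c) for c in("scene","side")}
W={c:mask(S[c],"white") for c in S}; B={c:mask(S[c],"blue") for c in S}
px={"far":((167,167),(332,130),(.53,-.385)),"mid":((216,173),(330,174),(.52,-.25)),"near":((262,192),(302,222),(.55,-.12))}
out={}
for n,(a,b,p0) in px.items():
    v=[];
    for c,uv in(("scene",a),("side",b)):
        m,st=blob(W[c],uv); v.append((S[c],m)); print(n,c,st)
    for vv in(v[:1],v[1:],v): 
        r=fit(vv,[*p0,np.pi/2+1.3],BOX) if 0 else min((fit(vv,[*p0,y],BOX) for y in(0,.8,1.6,2.4)),key=lambda r:r[1])
        print(n,np.round(r[0][:2],4),round(np.degrees(r[0][2])%180,1),round(r[1],3))
    out[n]=(v,r)
v=[(S[c],blob(B[c],uv)[0]) for c,uv in(("scene",(401,230)),("side",(240,380)))]
for vv in(v[:1],v[1:],v):
    r=min((fit(vv,[.52,.293,y],TOTE) for y in(0,.3,-.3)),key=lambda r:r[1]); print("tote",np.round(r[0][:2],4),np.degrees(r[0][2])%180,r[1])
im=[]
for i,c in enumerate(S):
    f=S[c]["frame"][:,:,::-1].copy()
    for q,parts in [(o[1][0],BOX) for o in out.values()]+[(r[0],TOTE)]:
        cv2.polylines(f,[cv2.convexHull(proj(S[c],hullpts(q,parts)).astype(np.float32)).astype(int)],True,(0,0,255),1)
    im.append(f)
cv2.imwrite("pics/fit.png",cv2.resize(np.hstack(im),(800,300)))
E
```

```text
far scene [     0      0    560    420 144279]
far side [307 115  51  22 849]
far [0.9696 0.3212] 112.6 0.982
far [ 0.5369 -0.4226] 11.4 0.39
far [ 0.5369 -0.4226] 11.4 0.692
mid scene [     0      0    560    420 144279]
mid side [ 303  158   55   24 1102]
mid [0.945  0.3692] 112.5 0.982
mid [ 0.5053 -0.2646] 12.9 0.353
mid [ 0.5048 -0.2626] 12.6 0.673
near scene [     0      0    560    420 144279]
near side [ 270  198   65   39 1420]
near [0.9793 0.2928] 115.7 0.982
near [ 0.5261 -0.1027] 178.3 0.32
near [ 0.5262 -0.1028] 178.3 0.656
tote [0.5195 0.2942] 12.872793956573755 0.0513952374458313
tote [0.5171 0.2999] 13.811797484468112 0.015549123287200928
tote [0.518  0.2955] 13.496739073186236 0.04369157552719116
```

View pics/fit.png

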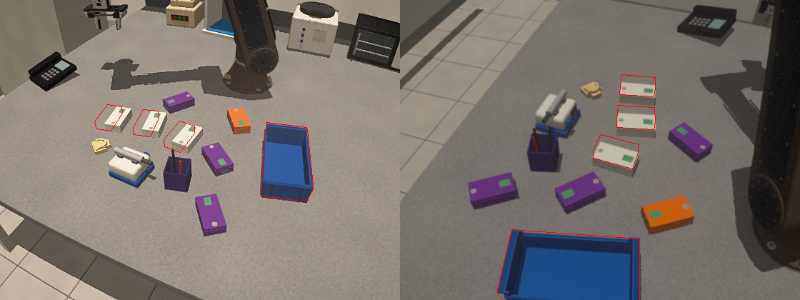

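The tote outline fits well in both views. The white mask only caught the box tops in the side view and spread over the counter in the scene view, so I'll fit the top faces with a brighter threshold.

```bash
python3 - <<'E'
from h import *
S={c:snapshot(c) for c in("scene","side")}
TOP=[(.12,.066,.036,.036)]
px={"far":((167,162),(332,127),(.54,-.40)),"mid":((216,170),(330,170),(.52,-.25)),"near":((263,189),(302,218),(.55,-.12))}
for c in S:
    hsv=cv2.cvtColor(S[c]["frame"],cv2.COLOR_RGB2HSV)
    for n in px:
        u,v=px[n][0 if c=="scene" else 1]; P=hsv[v-12:v+26:2,u-2,2]; print(c,n,P.tolist(), hsv[v,u-30:u+30:6,2].tolist())
def mk(c,t):
    h=cv2.cvtColor(S[c]["frame"],cv2.COLOR_RGB2HSV); H,s_,V=[h[...,i].astype(int) for i in range(3)]
    return (((s_<60)&(V>t))|((H>40)&(H<85)&(s_>60))).astype(np.uint8)
for n,(a,b,p0) in px.items():
    v=[]
    for c,uv in(("scene",a),("side",b)):
        m,st=blob(mk(c,200 if c=="scene" else 170),uv); v.append((S[c],m)); print(n,c,st)
    for vv in(v[:1],v[1:],v):
        r=min((fit(vv,[*p0,y],TOP) for y in(0,.8,1.6,2.4)),key=lambda r:r[1])
        print(n,np.round(r[0][:2],4),round(np.degrees(r[0][2])%180,1),round(r[1],3))
E
```

```text
scene far [252, 244, 250, 232, 242, 244, 243, 244, 243, 244, 244, 243, 247, 178, 154, 130, 149, 157, 167] [162, 163, 165, 249, 244, 244, 244, 99, 126, 166]
scene mid [244, 247, 255, 251, 244, 244, 242, 243, 245, 243, 246, 247, 241, 150, 159, 155, 152, 116, 163] [164, 169, 162, 246, 243, 244, 244, 110, 171, 169]
scene near [242, 243, 244, 243, 243, 243, 243, 243, 242, 244, 242, 243, 244, 248, 131, 151, 151, 147, 146] [159, 158, 158, 243, 242, 244, 244, 238, 117, 162]
side far [119, 185, 192, 191, 193, 190, 192, 196, 193, 174, 101, 99, 96, 101, 99, 106, 125, 118, 121] [123, 172, 188, 190, 190, 194, 194, 129, 130, 189]
side mid [134, 188, 192, 192, 192, 192, 191, 193, 194, 191, 189, 125, 97, 94, 99, 100, 100, 117, 125] [121, 184, 183, 194, 192, 193, 190, 130, 130, 178]
side near [194, 192, 192, 193, 191, 191, 195, 193, 192, 191, 194, 188, 113, 91, 95, 99, 95, 98, 119] [192, 193, 194, 190, 191, 191, 192, 132, 149, 189]
far scene [146 149  38  28 560]
far side [308 115  50  21 758]
far [ 0.5302 -0.3806] 10.2 0.027
far [ 0.5288 -0.3825] 11.9 0.102
far [ 0.5304 -0.3803] 10.1 0.071
mid scene [199 155  34  29 603]
mid side [304 158  54  23 969]
mid [ 0.4981 -0.2299] 12.4 0.055
mid [ 0.4978 -0.2305] 11.4 0.106
mid [ 0.4979 -0.2296] 12.1 0.085
near scene [241 172  43  33 704]
near side [ 270  199   64   37 1285]
near [ 0.5214 -0.074 ] 176.3 0.046
near [ 0.5216 -0.0757] 175.7 0.081
near [ 0.5212 -0.074 ] 176.0 0.066
```

Emit:
play_rows([
  [0,0,0,0,0,3.9],
  [-3.38,1.68,1.04,0,0,0],
  [-3.38,1.68,1.04,0,0,0],
  [-3.38,1.68,1.04,0,0,0],
  [-3.38,1.68,1.04,0,0,0],
  [-3.38,1.68,1.04,0,0,0],
  [-3.38,1.68,1.04,0,0,0],
  [-3.38,1.68,1.04,0,0,0],
  [-3.38,1.68,1.04,0,0,0],
  [-3.38,1.68,1.04,0,0,0],
  [-3.38,1.68,1.04,0,0,0],
  [-3.38,1.68,1.04,0,0,0],
  [-3.38,1.68,1.04,0,0,0],
  [0,0,0,0,0,0],
  [0,0,0,0,0,0],
], grip=8.76)

```text
clock: 2.05
tool_pos: [0.5314, -0.3797, 0.1197]
orientation: [180.0, -0.1, -169.3]
force: [0.1, 0.5, 0.2]
opening: 0.0876
gripper_force: 0.0
```

```bash
python3 - <<'E'
from h import *
s=snapshot("wrist");cv2.imwrite("pics/w1.png",s["frame"][:,:,::-1]); o=get_obs(); print({k:s[k] for k in("position","attitude")},o["tool_pos"],o["orientation"],o["clock"])
E
```

```text
{'position': array([ 0.45119536, -0.39510995,  0.25869126]), 'attitude': array([ 1.62540969e+02, -8.91122728e-02,  1.00729790e+02])} [ 0.53052381 -0.38068502  0.12030449] [ 1.79978017e+02 -4.73595676e-02 -1.69371156e+02] 2.1
```

View pics/w1.png

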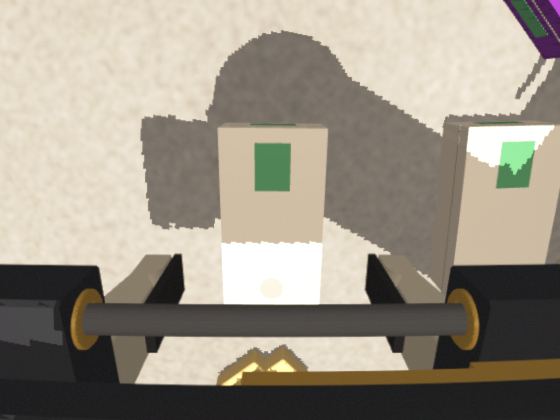

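The wrist view shows the white box (columns 221–325) centred between the fingers (183 and 366), so I can go straight down.

Emit:
play_rows([
  [0,0,2.5,0,0,0],
  [0,0,2.5,0,0,0],
  [0,0,2.5,0,0,0],
  [0,0,1.5,0,0,0],
  [0,0,0.4,0,0,0],
  [0,0,0,0,0,0],
])

```text
clock: 2.6
tool_pos: [0.5287, -0.3821, 0.0261]
orientation: [179.9, -0.1, -169.6]
force: [-0.5, 0.2, -0.2]
opening: 0.0875
gripper_force: 0.0
```

Emit:
play_rows([
  [0,0,0,0,0,0],
  [0,0,0,0,0,0],
  [0,0,0,0,0,0],
  [0,0,0,0,0,0],
  [0,0,0,0,0,0],
  [0,0,0,0,0,0],
], grip=5.5)

```text
clock: 3.1
tool_pos: [0.5306, -0.3817, 0.028]
orientation: [-179.9, 0.1, -169.5]
force: [-1.3, 0.8, 6.5]
opening: 0.0657
gripper_force: 30.0
```

Emit:
play_rows([
  [0,0,-1,0,0,0],
  [0,0,-2,0,0,0],
  [0,0,-2,0,0,0],
  [0,0,-1,0,0,0],
  [0,0,0,0,0,0],
  [0,0,0,0,0,0],
  [0,0,0,0,0,0],
])

```text
clock: 3.68
tool_pos: [0.5294, -0.3809, 0.0857]
orientation: [179.9, -0.1, -169.5]
force: [-0.5, -0.3, -0.7]
opening: 0.0657
gripper_force: 30.0
```

```bash
python3 - <<'E'
from h import *
for _ in range(3):
    snapshot("side"); o=get_obs(); print(o["force"],o["tau"][1:3],o["tool_pos"])
E
```

```text
[ 0.51213901  0.25043887 -1.29228146] [-61.97439194  24.76405978] [ 0.52928437 -0.38097166  0.08545603]
[ 0.08517198  0.42614345 -1.07001513] [-61.68062925  24.57658768] [ 0.52930073 -0.38101585  0.08538883]
[-0.24215376  0.25190905 -0.93618257] [-61.44833565  24.46606636] [ 0.52941639 -0.38109906  0.08544416]
```

About 1.1 N, so the far box is the light one. I'll set it back down and go to the middle box.

Emit:
play_rows([
  [0,0,2,0,0,0],
  [0,0,2,0,0,0],
  [0,0,1.2,0,0,0],
  [0,0,0.5,0,0,0],
  [0,0,0.3,0,0,0],
  [0,0,0,0,0,0],
])

```text
clock: 4.33
tool_pos: [0.5294, -0.3811, 0.0277]
orientation: [180.0, -0.1, -169.4]
force: [-2.7, 2.2, 8.0]
opening: 0.0656
gripper_force: 30.0
```

Emit:
play_rows([
  [0,0,0,0,0,0],
  [0,0,0,0,0,0],
  [0,0,0,0,0,0],
  [0,0,0,0,0,0],
  [0,0,-2.5,0,0,0],
  [0,0,-3,0,0,0],
  [0,0,-2.5,0,0,-1.5],
  [0,3.08,0,0,0,0],
  [0,3.08,0,0,0,0],
  [0,3.08,0,0,0,0],
  [0,3.08,0,0,0,0],
  [0,3.08,0,0,0,0],
  [0,0,0,0,0,0],
  [0,0,0,0,0,0],
], grip=8.76)

```text
clock: 5.5
tool_pos: [0.4982, -0.2295, 0.1073]
orientation: [-180.0, 0.0, -167.8]
force: [0.2, -0.1, 1.1]
opening: 0.0873
gripper_force: 0.0
```

```bash
python3 - <<'E'
from h import *
s=snapshot("wrist");cv2.imwrite("pics/w2.png",s["frame"][:,:,::-1]); o=get_obs(); print(o["tool_pos"],o["orientation"],o["clock"])
E
```

```text
[ 0.498502   -0.23038966  0.10722183] [-1.79973906e+02  4.67470767e-02 -1.67878711e+02] 5.55
```

View pics/w2.png

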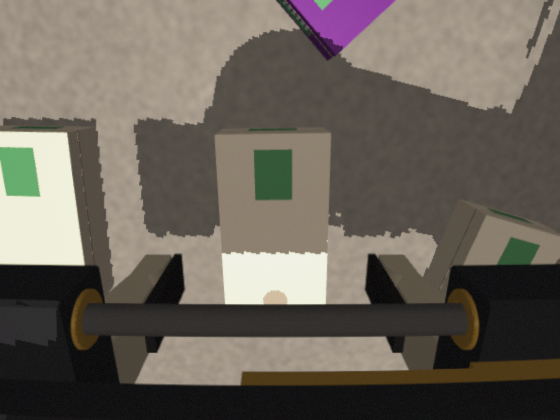

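The middle box (219–330) is centred between the fingers. I'll grip slightly higher, at z = 0.030.

Emit:
play_rows([
  [0,0,2.5,0,0,0],
  [0,0,2.5,0,0,0],
  [0,0,2,0,0,0],
  [0,0,0.7,0,0,0],
  [0,0,0,0,0,0],
  [0,0,0,0,0,0],
])

```text
clock: 6.05
tool_pos: [0.4983, -0.2315, 0.0298]
orientation: [-180.0, -0.0, -168.0]
force: [0.6, 1.1, 0.8]
opening: 0.0871
gripper_force: 0.0
```

Emit:
play_rows([
  [0,0,0,0,0,0],
  [0,0,0,0,0,0],
  [0,0,0,0,0,0],
  [0,0,0,0,0,0],
  [0,0,0,0,0,0],
  [0,0,0,0,0,0],
], grip=5.5)

```text
clock: 6.55
tool_pos: [0.4985, -0.2307, 0.0306]
orientation: [-180.0, 0.1, -168.0]
force: [-0.6, 1.7, 6.2]
opening: 0.0658
gripper_force: 30.0
```

Emit:
play_rows([
  [0,0,-1,0,0,0],
  [0,0,-2.5,0,0,0],
  [0,0,-3.5,0,0,0],
  [0,0,-3.5,0,0,0],
  [0,0,-2.5,0,0,0],
  [0,0,-1,0,0,0],
  [0,0,0,0,0,0],
  [0,0,0,0,0,0],
  [0,0,0,0,0,0],
])

```text
clock: 7.3
tool_pos: [0.4965, -0.2303, 0.1675]
orientation: [179.9, -0.2, -168.0]
force: [-0.2, -0.3, -5.4]
opening: 0.0656
gripper_force: 30.0
```

```bash
python3 - <<'E'
from h import *
for i in range(2):
    s=snapshot("side"); o=get_obs(); print(o["force"],o["moment"],o["tool_pos"],o["orientation"])
E
```

```text
[-0.02050705 -0.68403502 -5.53781874] [ 0.00217685 -0.00416907  0.00234692] [ 0.49649238 -0.23042043  0.16736425] [ 179.89396079   -0.2181456  -168.00028597]
[ 0.02977023  0.20414793 -5.57867493] [ 0.03595684 -0.00869352 -0.02820241] [ 0.49673098 -0.2305172   0.16751372] [ 179.91074295   -0.21347488 -167.98968941]
```

About 5.5 N, so the middle box is heavy and the near one must be the other heavy one. I'll carry this one to hover over the far half of the tote.

Emit:
play_rows([
  [0,0,0,0,0,-1.2],
  [-0.7,1.81,0,0,0,0],
  [-1.45,3.61,0,0,0,0],
  [-1.45,3.61,0,0,0,0],
  [-1.45,3.61,0,0,0,0],
  [-1.45,3.61,0,0,0,0],
  [-1.45,3.61,0,0,0,0],
  [-1.45,3.61,0,0,0,0],
  [-1.45,3.61,0,0,0,0],
  [-1.45,3.61,0,0,0,0],
  [-1.45,3.61,0,0,0,0],
  [-1.45,3.61,0,0,0,0],
  [-1.45,3.61,0,0,0,0],
  [-1.45,3.61,0,0,0,0],
  [-1.45,3.61,0,0,0,0],
  [-0.72,1.86,0,0,0,0],
  [0,0,0,0,0,0],
  [0,0,0,0,0,0],
  [0,0,0,0,0,0],
])

```text
clock: 8.98
tool_pos: [0.5789, 0.3077, 0.1684]
orientation: [-179.9, -0.1, -166.7]
force: [-0.6, -0.7, -4.4]
opening: 0.0656
gripper_force: 30.0
```

```bash
python3 - <<'E'
from h import *
s=snapshot("wrist");o=get_obs(); print(o["tool_pos"],o["orientation"],o["clock"])
f=s["frame"][:,:,::-1].copy()
p=[.519,.2945,np.radians(13.2)]
for z,l,w in((.0615,.264,.140),(.08,.264,.14),(.005,.264,.14)):
    c=corners(p,l,w,z,z)[[0,1,3,2]]; c=np.vstack([np.linspace(c[i],c[(i+1)%4],20) for i in range(4)])
    cv2.polylines(f,[proj(s,c).astype(np.int32)],True,(0,0,255) if z>.06 else (0,255,255),1)
cv2.imwrite("pics/w3.png",f)
E
```

```text
[0.57912097 0.30723803 0.16881808] [-1.79945440e+02 -9.85465051e-02 -1.66772297e+02] 9.0333
```

View pics/w3.png

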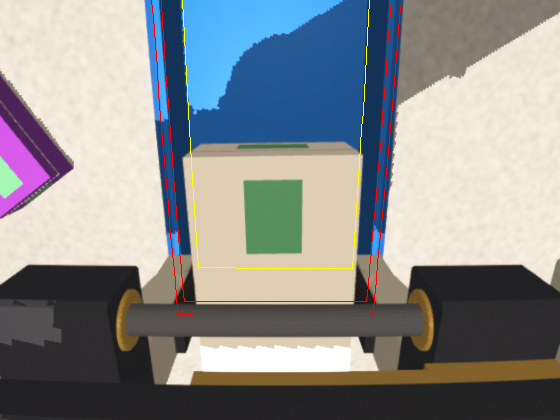

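The box is held level above the tote, but the drawn inner rim sits a few pixels right of the blue edges (about 153 and 397 at row 120). I'll refine the lateral offset and yaw from those edges.

```bash
python3 - <<'E'
from h import *
from scipy.optimize import least_squares
s=snapshot("wrist");m=mask(s,"blue"); rows=np.arange(15,225,10)
L=[];R=[]
for v in rows:
    c=np.where(m[v,120:430])[0]+120; L.append(c[0]); R.append(c[-1]+1)
L=np.array(L);R=np.array(R); print(L,R)
def line(lat,yaw,side):
    u=np.array([np.cos(yaw),np.sin(yaw)]);n=np.array([-u[1],u[0]])
    t=np.linspace(-.2,.2,200)
    P=np.c_[np.array([.519,.2945])+np.outer(t,u)+n*(lat+side*.074),np.full(200,.062)]
    q=proj(s,P); i=np.argsort(q[:,1]); return np.interp(rows,q[i,1],q[i,0])
a=line(0,np.radians(13.2),1).mean(); sl=1 if a<280 else -1; print("left is +n" if sl==1 else "left is -n")
f=lambda x:np.r_[line(x[0],x[1],sl)-L,line(x[0],x[1],-sl)-R]
r=least_squares(f,[0,np.radians(13.2)],loss='soft_l1',x_scale=[.01,.1]); print(r.x[0],np.degrees(r.x[1]),np.round(r.fun,1))
E
```

```text
[147 147 148 149 150 151 152 153 154 155 156 157 158 159 160 161 162 163
 164 165 166] [402 402 401 400 400 399 398 398 397 396 395 394 394 393 392 391 391 390
 388 387 386]
left is -n
-0.0007859624968722588 17.314725364058216 [ -0.    1.4   1.8   2.2   2.6   3.    3.5   3.9   4.4   4.9   5.4   5.9
   6.4   6.9   7.4   7.9   8.5   9.    9.6  10.2  10.8 -13.6 -13.6 -12.6
 -11.7 -11.7 -10.8  -9.8  -9.9  -9.   -8.1  -7.2  -6.3  -6.5  -5.6  -4.7
  -3.9  -4.1  -3.3  -1.5  -0.7   0.1]
```

```bash
python3 - <<'E'
from h import *
s=snapshot("wrist"); print(s["position"],s["attitude"],s["fx"],s["cx"],s["k1"])
y=np.radians(13.2);u=np.array([np.cos(y),np.sin(y)]);n=np.array([-u[1],u[0]]);o=np.array([.519,.2945])
for z in(.062,.08):
  for t in(-.13,-.1,-.05,0.,.02):
    q=[proj(s,[[*(o+u*t+n*w),z]])[0] for w in(-.074,-.07,.07,.074)]; print(z,t,np.round(q,1).tolist())
f=s["frame"]
for v in(50,120,200): print(v,[tuple(f[v,x]) and f[v,x].tolist() for x in list(range(140,200,6))])
E
```

```text
[0.49978384 0.28838776 0.30818484] [ 1.62527792e+02 -1.01351005e-02  1.03221198e+02] 367.6360031300579 274.4422498299972 -0.060841669889493015
0.062 -0.13 [[149.8, -99.6], [156.6, -99.8], [397.6, -99.5], [404.3, -99.2]]
0.062 -0.1 [[152.9, -43.9], [159.5, -44.1], [394.5, -43.8], [401.1, -43.6]]
0.062 -0.05 [[158.7, 44.3], [165.0, 44.2], [388.7, 44.4], [395.0, 44.5]]
0.062 0.0 [[164.7, 125.1], [170.7, 125.1], [382.7, 125.2], [388.6, 125.2]]
0.062 0.02 [[167.2, 155.2], [173.0, 155.2], [380.2, 155.3], [386.1, 155.3]]
0.08 -0.13 [[139.3, -115.4], [146.6, -115.8], [408.0, -115.4], [415.3, -115.0]]
0.08 -0.1 [[142.7, -55.1], [149.9, -55.4], [404.5, -55.1], [411.6, -54.8]]
0.08 -0.05 [[149.4, 40.5], [156.2, 40.4], [397.9, 40.6], [404.7, 40.7]]
0.08 0.0 [[156.4, 127.6], [162.9, 127.6], [390.9, 127.7], [397.3, 127.8]]
0.08 0.02 [[159.2, 159.9], [165.5, 159.8], [388.1, 159.9], [394.4, 160.0]]
50 [[241, 232, 218], [244, 236, 223], [58, 137, 226], [69, 170, 250], [25, 67, 115], [19, 51, 87], [18, 51, 87], [19, 50, 87], [77, 180, 251], [80, 179, 251]]
120 [[242, 232, 219], [239, 230, 215], [242, 233, 220], [28, 74, 128], [72, 166, 245], [16, 50, 89], [17, 49, 86], [18, 49, 86], [21, 58, 101], [31, 82, 141]]
200 [[244, 236, 223], [243, 235, 221], [244, 237, 224], [243, 235, 222], [97, 112, 137], [23, 69, 122], [24, 66, 115], [19, 50, 87], [222, 205, 178], [223, 207, 181]]
```

Emit:
play_rows([
  [0.05,0.12,1,0,0,-0.4],
  [0,0,2.5,0,0,0],
  [0,0,3,0,0,0],
  [0,0,3,0,0,0],
  [0,0,1.8,0,0,0],
  [0,0,0.8,0,0,0],
  [0,0,0.4,0,0,0],
  [0,0,0.2,0,0,0],
  [0,0,0.2,0,0,0],
  [0,0,0.2,0,0,0],
  [0,0,0.1,0,0,0],
  [0,0,0.1,0,0,0],
  [0,0,0,0,0,0],
  [0,0,0,0,0,0],
])

```text
clock: 10.3
tool_pos: [0.5789, 0.3094, 0.0371]
orientation: [180.0, 0.0, -166.4]
force: [-0.3, 0.8, -5.4]
opening: 0.0663
gripper_force: 30.0
```

Emit:
play_rows([
  [0,0,0.1,0,0,0],
  [0,0,0.1,0,0,0],
  [0,0,0.05,0,0,0],
  [0,0,0,0,0,0],
  [0,0,0,0,0,0],
])

```text
clock: 10.72
tool_pos: [0.579, 0.3094, 0.0357]
orientation: [180.0, 0.1, -166.4]
force: [-3.9, -1.8, 5.1]
opening: 0.0659
gripper_force: 30.0
```

Emit:
play_rows([
  [0,0,0,0,0,0],
  [0,0,0,0,0,0],
  [0,0,0,0,0,0],
  [0,0,-1,0,0,0],
  [0,0,-3,0,0,0],
  [0,0,-4,0,0,0],
  [0,0,-4,0,0,0],
], grip=7.8)

```text
clock: 11.3
tool_pos: [0.5784, 0.3087, 0.1555]
orientation: [-179.9, -0.1, -166.4]
force: [0.8, 1.1, 0.9]
opening: 0.0781
gripper_force: 0.0
```

Emit:
play_rows([
  [0,0,0,0,0,5.9],
  [0,0,0,0,0,5.9],
  [0,0,0,0,0,5.8],
  [0.31,-3.87,0,0,0,0],
  [0.31,-3.87,0,0,0,0],
  [0.31,-3.87,0,0,0,0],
  [0.31,-3.87,0.3,0,0,0],
  [0.31,-3.87,0.6,0,0,0],
  [0.31,-3.87,0.8,0,0,0],
  [0.31,-3.87,0.8,0,0,0],
  [0.31,-3.87,0.8,0,0,0],
  [0.31,-3.87,0.8,0,0,0],
  [0.29,-3.87,0.8,0,0,0],
  [0,0,0,0,0,0],
  [0,0,0,0,0,0],
  [0,0,0,0,0,0],
], grip=8.76)

```text
clock: 12.63
tool_pos: [0.5218, -0.0749, 0.106]
orientation: [180.0, 0.1, 176.0]
force: [-0.5, 0.5, -0.2]
opening: 0.0878
gripper_force: 0.0
```

```bash
python3 - <<'E'
from h import *
s=snapshot("wrist");o=get_obs(); print(o["tool_pos"],o["orientation"],o["clock"])
a=snapshot("scene")["frame"][140:320,330:460]
cv2.imwrite("pics/w4.png",np.hstack([s["frame"],cv2.resize(a,(240,332)) if 0 else cv2.copyMakeBorder(cv2.resize(a,(240,332),interpolation=2),0,88,0,0,0)])[:,:,::-1])
E
```

```text
[ 0.52196396 -0.07424928  0.10602684] [1.79985778e+02 7.72177712e-02 1.76039685e+02] 12.6833
```

View pics/w4.png

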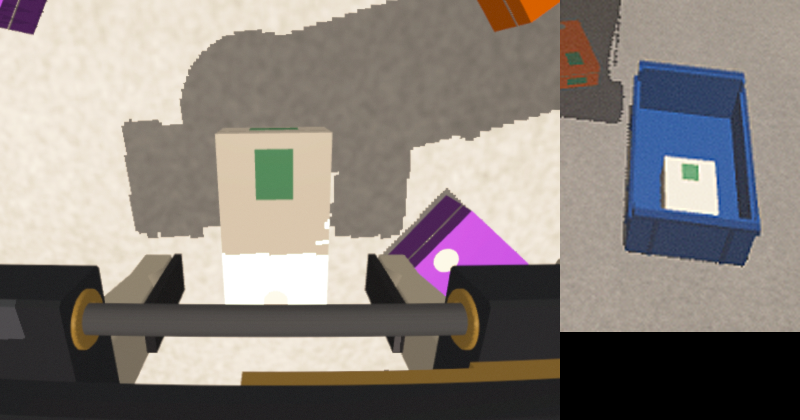

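The first box sits flat at the far end of the tote. The near box is centred (217–331), but the purple box at about (450,230) is close to the right finger, so I'll check the clearance.

```bash
python3 - <<'E'
from h import *
v=[]
for c,uv in(("scene",(304,222)),("side",(253,268))):
    s=snapshot(c); h=cv2.cvtColor(s["frame"],cv2.COLOR_RGB2HSV).astype(int)
    m=((h[...,0]>128)&(h[...,0]<155)&(h[...,1]>90)).astype(np.uint8); m=cv2.morphologyEx(m,cv2.MORPH_CLOSE,np.ones((5,5),np.uint8))
    b,st=blob(m,uv); print(st); v.append((s,b))
o=get_obs();R=Ro.from_euler('xyz',o["orientation"],degrees=True).as_matrix()
for vv in(v[:1],v[1:],v):
    r=min((fit(vv,[.56,.05,y],BOX) for y in(0,.8,1.6,2.4)),key=lambda r:r[1])
    print(np.round(r[0],4),np.degrees(r[0][2])%180,round(r[1],3)); print(np.round((corners(r[0],.12,.066,.036,.036)-o["tool_pos"])@R*1000,0)[[0,1,3,2],:2].tolist())
E
```

```text
[ 283  199   44   48 1233]
[ 217  241   70   57 2120]
[0.5796 0.0674 0.7752] 44.417986977447455 0.06
[[-33.0, 78.0], [17.0, 122.0], [-63.0, 211.0], [-113.0, 167.0]]
[0.5795 0.0644 0.8322] 47.68271012396752 0.094
[[-37.0, 74.0], [15.0, 115.0], [-60.0, 209.0], [-111.0, 168.0]]
[0.5791 0.0668 0.7692] 44.069828481409715 0.081
[[-32.0, 77.0], [17.0, 121.0], [-63.0, 211.0], [-112.0, 166.0]]
```

The purple box clears the finger by about 30 mm, so I'll grasp.

Emit:
play_rows([
  [0,0,2.5,0,0,0],
  [0,0,2.5,0,0,0],
  [0,0,1.9,0,0,0],
  [0,0,0.7,0,0,0],
  [0,0,0,0,0,0],
  [0,0,0,0,0,0],
])

```text
clock: 13.33
tool_pos: [0.5217, -0.0742, 0.0296]
orientation: [-180.0, -0.0, 176.1]
force: [-0.5, -0.1, -0.1]
opening: 0.0874
gripper_force: 0.0
```

Emit:
play_rows([
  [0,0,0,0,0,0],
  [0,0,0,0,0,0],
  [0,0,0,0,0,0],
  [0,0,0,0,0,0],
  [0,0,0,0,0,0],
  [0,0,0,0,0,0],
], grip=5.5)

```text
clock: 13.83
tool_pos: [0.5217, -0.0747, 0.0301]
orientation: [180.0, 0.1, 176.0]
force: [-2.2, 1.3, 6.9]
opening: 0.0659
gripper_force: 30.0
```

Emit:
play_rows([
  [0,0,-1,0,0,0],
  [0,0,-2.5,0,0,0],
  [0,0,-3.5,0,0,0],
  [0,0,-3.5,0,0,0],
  [0,0,-2.5,0,0,0],
  [0,0,-1,0,0,0],
  [0,0,0,0,0,0],
  [0,0,0,0,0,0],
  [0,0,0,0,0,0],
])

```text
clock: 14.58
tool_pos: [0.5197, -0.0748, 0.1672]
orientation: [-180.0, -0.2, 176.0]
force: [-1.0, -0.2, -5.5]
opening: 0.0657
gripper_force: 30.0
```

```bash
python3 - <<'E'
from h import *
V=[]
for c,uv in(("scene",(405,243)),("side",(210,380))):
    s=snapshot(c); h=cv2.cvtColor(s["frame"],cv2.COLOR_RGB2HSV).astype(int)
    m=(((h[...,1]<60)&(h[...,2]>(200 if c=="scene" else 165)))|((h[...,0]>40)&(h[...,0]<85)&(h[...,1]>60))).astype(np.uint8)
    b,st=blob(m,uv); 
    r=min((fit([(s,b)],[.578,.308,y],[(.12,.066,.041,.041)]) for y in(0,.3)),key=lambda r:r[1])
    print(c,st,np.round(r[0][:2],4),np.degrees(r[0][2])%180,round(r[1],3))
    V=[(s,blob(mask(s,"blue"),(401,230) if c=="scene" else (240,380))[0])]
    r=min((fit(V,[.519,.294,y],TOTE) for y in(0,.3)),key=lambda r:r[1]); print("tote",np.round(r[0][:2],4),np.degrees(r[0][2])%180,round(r[1],3))
o=get_obs();print(o["force"],o["tool_pos"],o["orientation"])
E
```

```text
scene [387 225  29  32 783] [0.5547 0.3048] 13.811322650206355 0.241
tote [0.4604 0.2825] 13.355269539010475 0.18
side [ 164  357   79   43 2876] [0.5783 0.3098] 14.27966493460219 0.029
tote [0.5171 0.3001] 13.774367554862033 0.017
[-0.67631658 -0.25510617 -4.39523263] [ 0.52000075 -0.074836    0.16720684] [-179.96134651   -0.21438594  176.00481264]
```

The near box is heavy too (about 5 N), and the side view puts the first box at the far end with yaw about 14°. Next I'll carry this one over the near half of the tote.

Emit:
play_rows([
  [0,0,0,0,0,-5.9],
  [0,0,0,0,0,-5.9],
  [0,0,0,0,0,-5.8],
  [-0.12,1.8,0,0,0,0],
  [-0.25,3.6,0,0,0,0],
  [-0.25,3.6,0,0,0,0],
  [-0.25,3.6,0,0,0,0],
  [-0.25,3.6,0,0,0,0],
  [-0.25,3.6,0,0,0,0],
  [-0.25,3.6,0,0,0,0],
  [-0.25,3.6,0,0,0,0],
  [-0.25,3.6,0,0,0,0],
  [-0.25,3.6,0,0,0,0],
  [-0.12,1.75,0,0,0,0],
  [0,0,0,0,0,0],
  [0,0,0,0,0,0],
  [0,0,0,0,0,0],
])

```text
clock: 16.1
tool_pos: [0.4602, 0.2799, 0.1679]
orientation: [-179.9, -0.1, -166.4]
force: [-1.1, 0.4, -5.2]
opening: 0.0656
gripper_force: 30.0
```

```bash
python3 - <<'E'
from h import *
snapshot("side");s=snapshot("side");o=get_obs(); print(o["tool_pos"],o["orientation"],o["clock"])
cv2.imwrite("pics/s5.png",s["frame"][200:420,60:460,::-1])
E
```

```text
[0.46061432 0.27944383 0.16856173] [-1.79947789e+02 -7.24398510e-02 -1.66427255e+02] 16.2
```

View pics/s5.png

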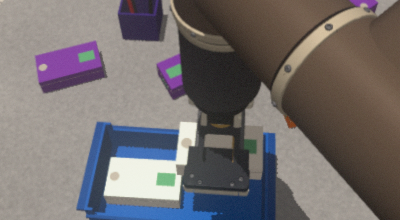

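The side view shows the second box held above the near (right) half, with the first box lying at about (145,180) in the crop. Lowering now.

Emit:
play_rows([
  [0.06,0.12,1,0,0,0],
  [0,0,2.5,0,0,0],
  [0,0,3,0,0,0],
  [0,0,2.5,0,0,0],
  [0,0,1.2,0,0,0],
  [0,0,0.8,0,0,0],
  [0,0,0.8,0,0,0],
  [0,0,0.6,0,0,0],
  [0,0,0.4,0,0,0],
  [0,0,0.2,0,0,0],
  [0,0,0.1,0,0,0],
  [0,0,0,0,0,0],
  [0,0,0,0,0,0],
])

```text
clock: 17.28
tool_pos: [0.4601, 0.2819, 0.0388]
orientation: [180.0, 0.0, -166.4]
force: [-1.2, -0.1, -4.2]
opening: 0.0663
gripper_force: 30.0
```

Emit:
play_rows([
  [-0.1,-0.1,0.1,0,0,0],
  [0,0,0.1,0,0,0],
  [0,0,0.1,0,0,0],
  [0,0,0.1,0,0,0],
  [0,0,0,0,0,0],
  [0,0,0,0,0,0],
])

```text
clock: 17.78
tool_pos: [0.4612, 0.2809, 0.0351]
orientation: [180.0, 0.0, -166.4]
force: [-2.6, -0.7, 4.2]
opening: 0.0658
gripper_force: 30.0
```

Emit:
play_rows([
  [0,0,0,0,0,0],
  [0,0,0,0,0,0],
  [0,0,0,0,0,0],
  [0,0,-1,0,0,0],
  [0,0,-3,0,0,0],
  [0,0,-4,0,0,0],
  [0,0,-4,0,0,0],
  [0,0,0,0,0,3.1],
], grip=7.8)

```text
clock: 18.45
tool_pos: [0.4645, 0.2837, 0.1631]
orientation: [179.6, 0.6, -169.3]
force: [1.6, 1.3, 0.9]
opening: 0.0777
gripper_force: 0.0
```

Emit:
play_rows([
  [0.31,-3.9,0,0,0,0],
  [0.31,-3.9,0,0,0,0],
  [0.31,-3.9,0,0,0,0],
  [0.31,-3.9,0,0,0,0],
  [0.31,-3.9,0,0,0,0],
  [0.31,-3.9,0,0,0,0],
  [0.31,-3.9,0,0,0,0],
  [0.31,-3.9,0,0,0,0],
  [0.31,-3.9,0,0,0,0],
  [0.31,-3.9,0,0,0,0],
  [0.31,-3.9,0,0,0,0],
  [0.31,-3.9,0.8,0,0,0],
  [0.31,-3.9,0.8,0,0,0],
  [0.31,-3.9,0.8,0,0,0],
  [0.31,-3.9,0.8,0,0,0],
  [0.31,-3.9,0.8,0,0,0],
  [0.31,-3.9,0.8,0,0,0],
  [0,0,0,0,0,0],
  [0,0,0,0,0,0],
], grip=8.76)

```text
clock: 20.03
tool_pos: [0.5295, -0.3827, 0.1054]
orientation: [180.0, -0.1, -169.7]
force: [-1.0, 0.7, 0.5]
opening: 0.0877
gripper_force: 0.0
```

```bash
python3 - <<'E'
from h import *
w=snapshot("wrist");S={c:snapshot(c) for c in("scene","side")};o=get_obs(); print(o["tool_pos"],o["orientation"],o["clock"])
a=S["scene"]["frame"][150:300,340:460];b=S["side"]["frame"][310:420,120:360]
W=cv2.resize(w["frame"],(400,300)); A=cv2.resize(a,(240,300),interpolation=2); B=cv2.resize(b,(640,293),interpolation=2)
cv2.imwrite("pics/w6.png",np.vstack([np.hstack([W,A]),B])[:,:,::-1])
for c,uv,uv2 in(("scene",(403,230),(401,230)),("side",(250,380),(240,380))):
    s=S[c]; h=cv2.cvtColor(s["frame"],cv2.COLOR_RGB2HSV).astype(int)
    m=(((h[...,1]<60)&(h[...,2]>(200 if c=="scene" else 165)))|((h[...,0]>40)&(h[...,0]<85)&(h[...,1]>60))).astype(np.uint8)
    m=cv2.morphologyEx(m,cv2.MORPH_CLOSE,np.ones((3,3),np.uint8)); b,st=blob(m,uv)
    r=min((fit([(s,b)],[.52,.294,y],[(.242,.066,.041,.041)]) for y in(0,.3)),key=lambda r:r[1])
    print(c,st,np.round(r[0][:2],4),np.degrees(r[0][2])%180,round(r[1],3))
    r=min((fit([(s,np.maximum(b,blob(mask(s,"blue"),uv2)[0]))],[.519,.294,y],TOTE) for y in(0,.3)),key=lambda r:r[1]); print("tote",np.round(r[0][:2],4),np.degrees(r[0][2])%180,round(r[1],3))
E
```

```text
[ 0.5304912  -0.38002021  0.10692363] [-1.79988826e+02  2.12771207e-02 -1.69442365e+02] 20.1833
scene [ 387  193   29   64 1625] [0.4943 0.2898] 13.761607565535442 0.115
tote [0.4605 0.2821] 13.513639051635513 0.434
side [ 164  357  152   48 5737] [0.5198 0.2957] 13.979658890919376 0.034
tote [0.5169 0.3003] 13.647828165502059 0.017
```

View pics/w6.png

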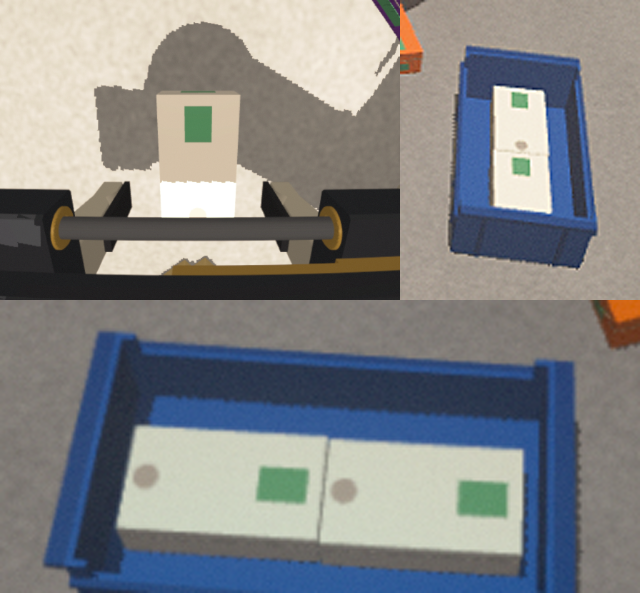

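The two boxes lie end to end and in line with the tote, with the joint at its middle. The light box is centred in the grip, so I'll grasp it.

Emit:
play_rows([
  [0,0,2.5,0,0,0],
  [0,0,2.5,0,0,0],
  [0,0,2,0,0,0],
  [0,0,0.7,0,0,0],
  [0,0,0,0,0,0],
  [0,0,0,0,0,0],
])

```text
clock: 20.68
tool_pos: [0.5311, -0.3801, 0.0303]
orientation: [-180.0, 0.0, -169.4]
force: [0.0, 0.7, 1.3]
opening: 0.0877
gripper_force: 0.0
```

Emit:
play_rows([
  [0,0,0,0,0,0],
  [0,0,0,0,0,0],
  [0,0,0,0,0,0],
  [0,0,0,0,0,0],
  [0,0,0,0,0,0],
  [0,0,0,0,0,0],
], grip=5.5)

```text
clock: 21.18
tool_pos: [0.5308, -0.3808, 0.0302]
orientation: [-180.0, 0.1, -169.5]
force: [-1.2, 1.7, 6.4]
opening: 0.0656
gripper_force: 30.0
```

Emit:
play_rows([
  [0,0,-1,0,0,0],
  [0,0,-2.5,0,0,0],
  [0,0,-4,0,0,0],
  [0,0,-4,0,0,0],
  [0,0,-2.5,0,0,0],
  [0,0,-1,0,0,0],
  [0,0,0,0,0,-3.1],
  [0,0,0,0,0,0],
  [0,0,0,0,0,0],
])

```text
clock: 21.93
tool_pos: [0.5298, -0.3804, 0.1788]
orientation: [179.9, -0.0, -166.5]
force: [-0.2, -0.6, -1.6]
opening: 0.066
gripper_force: 30.0
```

Emit:
play_rows([
  [-0.41,1.83,0,0,0,0],
  [-0.83,3.66,0,0,0,0],
  [-0.83,3.66,0,0,0,0],
  [-0.83,3.66,0,0,0,0],
  [-0.83,3.66,0,0,0,0],
  [-0.83,3.66,0,0,0,0],
  [-0.83,3.66,0,0,0,0],
  [-0.83,3.66,0,0,0,0],
  [-0.83,3.66,0,0,0,0],
  [-0.83,3.66,0,0,0,0],
  [-0.83,3.66,0,0,0,0],
  [-0.83,3.66,0,0,0,0],
  [-0.83,3.66,0,0,0,0],
  [-0.83,3.66,0,0,0,0],
  [-0.83,3.66,0,0,0,0],
  [-0.83,3.66,0,0,0,0],
  [-0.83,3.66,0,0,0,0],
  [-0.83,3.66,0,0,0,0],
  [-0.41,1.83,0,0,0,0],
  [0,0,0,0,0,0],
])

```text
clock: 23.6
tool_pos: [0.5199, 0.2982, 0.1778]
orientation: [-179.9, -0.1, -166.3]
force: [1.1, -0.5, -0.9]
opening: 0.0658
gripper_force: 30.0
```

Emit:
play_rows([
  [0,0,0,0,0,0],
  [0,0,1.5,0,0,0],
  [0,0,2.5,0,0,0],
  [0,0,2.5,0,0,0],
  [0,0,1.5,0,0,0],
  [0,0,0.8,0,0,0],
  [0,0,0.4,0,0,0],
  [0,0,0,0,0,0],
  [0,0,0,0,0,0],
  [0,0,0,0,0,0],
])

```text
clock: 24.43
tool_pos: [0.5209, 0.2951, 0.0884]
orientation: [180.0, 0.1, -166.4]
force: [0.8, 0.3, -0.2]
opening: 0.0657
gripper_force: 30.0
```

Emit:
play_rows([
  [0.1,0,0.6,0,0,0],
  [0,0,0.4,0,0,0],
  [0,0,0.3,0,0,0],
  [0,0,0.2,0,0,0],
  [0,0,0.1,0,0,0],
  [0,0,0.1,0,0,0],
  [0,0,0.05,0,0,0],
  [0,0,0,0,0,0],
  [0,0,0,0,0,0],
])

```text
clock: 25.18
tool_pos: [0.5192, 0.2945, 0.0711]
orientation: [-180.0, 0.0, -166.3]
force: [-5.8, -2.6, 10.6]
opening: 0.0659
gripper_force: 30.0
```

Contact, with slight pressing. I'll back off 0.5 mm, release and lift clear.

Emit:
play_rows([
  [0,0,-0.05,0,0,0],
  [0,0,0,0,0,0],
  [0,0,0,0,0,0],
])

```text
clock: 25.43
tool_pos: [0.5193, 0.2946, 0.0712]
orientation: [-180.0, 0.0, -166.4]
force: [-3.4, -1.1, 8.3]
opening: 0.0658
gripper_force: 30.0
```

Emit:
play_rows([
  [0,0,0,0,0,0],
  [0,0,0,0,0,0],
  [0,0,0,0,0,0],
  [0,0,0,0,0,0],
  [0,0,-1,0,0,0],
  [0,0,-3,0,0,0],
  [0,0,-4,0,0,0],
  [0,0,-4,0,0,0],
  [0,-4,0,0,0,0],
  [0,-4,0,0,0,0],
  [0,-4,0,0,0,0],
  [0,-4,0,0,0,0],
  [0,-4,0,0,0,0],
  [0,-4,0,0,0,0],
  [0,-4,0,0,0,0],
  [0,-4,0,0,0,0],
  [0,0,0,0,0,0],
  [0,0,0,0,0,0],
], grip=7.8)

```text
clock: 26.93
tool_pos: [0.5949, -0.0188, 0.1907]
orientation: [-180.0, 0.0, -166.6]
force: [-0.3, 0.1, 0.2]
opening: 0.0783
gripper_force: 0.0
```

```bash
python3 - <<'E'
from h import *
S={c:snapshot(c) for c in("scene","side")};print(get_obs()["clock"],get_obs()["tool_pos"])
a=cv2.resize(S["scene"]["frame"],(400,300),interpolation=3);A=cv2.resize(S["scene"]["frame"][150:300,340:460],(240,300),interpolation=2);B=cv2.resize(S["side"]["frame"][310:420,120:360],(640,293),interpolation=2)
cv2.imwrite("pics/fin.png",np.vstack([np.hstack([a,A]),B])[:,:,::-1])
s=S["side"];h=cv2.cvtColor(s["frame"],cv2.COLOR_RGB2HSV).astype(int)
E
```

```text
27.0333 [ 0.59467006 -0.01644826  0.19064747]
```

View pics/fin.png

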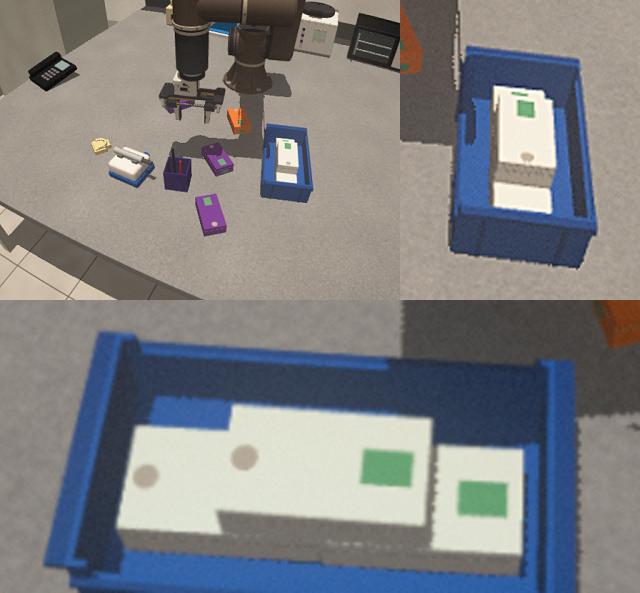

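The final view shows the light box flat across the joint and centred, everything inside the tote, the other things undisturbed and the arm clear. Handing in.

```bash
python3 -c "
from plant import *
print(close_job())"
```

```text
the job is handed in; nothing more can be done
None
```

The job is handed in after about 27 s of robot time: the two heavy boxes lie end to end on the tote floor, and the light one (about 1.1 N when lifted) sits flat and centred across their joint.

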